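Warm the rice balls for the lunchbox

TASK

Warm the rice balls for lunch: first bring the warmer's lever from the middle slot back to its off end (the near end, towards the robot), and leave it there while you set every rice ball that is on the tray into a hollow of the hot plate, one to a hollow, so that none can roll. Then work the lever forward along its zigzag slot, without forcing it against the walls, let it rest in the middle slot for about two seconds to preheat, and take it on to the far end and let go. Leave the other things on the bench where they stand, and put back any ball that has rolled out.

Things in the scene. Friction and masses are not known exactly. Their poses are not given: they have to be found in the camera images.
- warmer: food warmer: flat white box, 200 mm (x) by 360 mm (y), fixed; origin at the centre of its underside; its own x and y are meant in the entries below. Its +y part is a steel hot plate with six shallow hollows, 2 rows of 3, inside a 5 mm thick rim whose top is 74 mm high; its -y part is an aluminium panel with a zigzag slot and a lever standing in it. Plate and panel tops are 60 mm high
- lever_along (a joint): lever's travel along the warmer's +x (m): 0 at off, 0.096 at the far end. Its 10 mm stem runs in a slot 16 mm wide with rigid walls; centre line (lever_along, lever_across) in mm: (0,0) off, (32,0), (32,28), (64,28), (64,0), (96,0) end. The leg (32,28)-(64,28) is the middle slot. It moves freely at 1 to 2 N and stays where left
- lever_across (a joint): travel of the lever along the warmer's +y (m): 0 in the off and end legs, 0.028 in the middle slot. With both joints at 0 the stem's axis stands at (-48, -144) mm from the warmer's origin
- knob (a point): centre of the lever's knob: an upright black cylinder, 24 mm across and 42 mm tall (21 mm above and below this point), which translates with the lever without tilting; 123 mm above the warmer's underside. Bare stem (10 mm) below it down to the panel
- hollow0 (a point): centre of a hollow at the level of the plate's top, (-40, -25, 60) mm from the warmer's origin; 31 mm across at the rim's foot, 9 mm deep. A rice ball seated in it has its centre about 16 to 17 mm above this point and cannot roll
- hollow1 (a point): centre of a hollow at the level of the plate's top, (-40, 50, 60) mm from the warmer's origin; 31 mm across at the rim's foot, 9 mm deep. A rice ball seated in it has its centre about 16 to 17 mm above this point and cannot roll
- hollow2 (a point): centre of a hollow at the level of the plate's top, (-40, 125, 60) mm from the warmer's origin; 31 mm across at the rim's foot, 9 mm deep. A rice ball seated in it has its centre about 16 to 17 mm above this point and cannot roll
- hollow3 (a point): centre of a hollow at the level of the plate's top, (40, -25, 60) mm from the warmer's origin; 31 mm across at the rim's foot, 9 mm deep. A rice ball seated in it has its centre about 16 to 17 mm above this point and cannot roll
- hollow4 (a point): centre of a hollow at the level of the plate's top, (40, 50, 60) mm from the warmer's origin; 31 mm across at the rim's foot, 9 mm deep. A rice ball seated in it has its centre about 16 to 17 mm above this point and cannot roll
- hollow5 (a point): centre of a hollow at the level of the plate's top, (40, 125, 60) mm from the warmer's origin; 31 mm across at the rim's foot, 9 mm deep. A rice ball seated in it has its centre about 16 to 17 mm above this point and cannot roll
- tray: grey serving tray, 210 mm (x) by 310 mm (y), fixed; origin at the centre of its underside; floor 6 mm high, rim 18 mm high and 6 mm thick
- ball0_center (a point): centre of a golden-brown rice ball: a sphere 46 mm across, about 50 g, rolls freely; starts on the tray. Four to six of the six are present, the others are absent (None)
- ball1_center (a point): centre of a golden-brown rice ball: a sphere 46 mm across, about 50 g, rolls freely; starts on the tray. Four to six of the six are present, the others are absent (None)
- ball2_center (a point): centre of a golden-brown rice ball: a sphere 46 mm across, about 50 g, rolls freely; starts on the tray. Four to six of the six are present, the others are absent (None)
- ball3_center (a point): centre of a golden-brown rice ball: a sphere 46 mm across, about 50 g, rolls freely; starts on the tray. Four to six of the six are present, the others are absent (None)
- ball4_center (a point): centre of a golden-brown rice ball: a sphere 46 mm across, about 50 g, rolls freely; starts on the tray. Four to six of the six are present, the others are absent (None)
- ball5_center (a point): centre of a golden-brown rice ball: a sphere 46 mm across, about 50 g, rolls freely; starts on the tray. Four to six of the six are present, the others are absent (None)
- lunchbox: open blue bento lunchbox, 130 x 190 x 55 mm; not part of the job; origin at the centre of its underside
- drink_bottle: stainless steel drink bottle, 66 mm across, 200 mm tall; not part of the job; origin at the centre of its underside
- snack_cup: green silicone snack cup, 72 mm across, 55 mm tall; not part of the job; origin at the centre of its underside
- ramekin: white ceramic ramekin, 84 mm across, 40 mm tall; not part of the job; origin at the centre of its underside
- spoon: bamboo spoon, 170 mm long, lying flat; not part of the job; origin below about the middle of its length
There are look-alikes about, which are no part of the job. Leave any black or purple look-alike of the part that bears ball2_center alone. What is shaped like the part that bears ball3_center but white is not meant.

How it is judged:
By the outcome, as a careful person would: the job done as asked, in the order asked, and still so for the second after the job is handed in, with the robot touching nothing.
Of ball0, ball1, ball2, ball3, ball4, ball5 only 4 to 6 are there at a start; the rules pass over those that are not, and their reading is None.
At some moment in a run one of ball0, ball1, ball2, ball3, ball4, ball5 may be knocked a few centimetres aside while the robot is not near it.
Once in a run the grip may slacken for a moment while it holds something.
It also fails if it takes over 210 s, if anything falls off the work surface, if the arm or the gripper's body presses on something with over 40 N, if the wrist force passes 120 N, or if a joint passes its speed limit or range.

ROBOT

A 7-joint arm with a two-finger parallel gripper is mounted at the origin on the work surface. World frame = base frame: x ahead of the robot, y to its left, z up, the work surface at z = 0. Lengths are in m, angles in degrees, forces in N, time in s.
With the tool pointing down it reaches from about 0.4 to 0.85 m from the base axis. Payload 6.9 kg.
Tool frame: the origin (TCP) lies midway between the tips of the shut fingers; the grasp point (between the pads) lies 19 mm behind it; z points along the fingers, y is the line along which they close (so a half turn about z gives the same grasp; the last joint's range is limited). The gripper opens to 85 mm and grips with 20 to 120 N. Pads are 22 mm wide; open, the fingers measure 114 mm over their backs; the gripper's body (76 mm by 85 mm) begins 54 mm behind the grasp point. The pads swing forward as they close: fully open they stand 13 mm farther back than shut.
Start: joints at [74.857, 29.078, -13.613, 85.955, 7.202, 65.827, -8.869], TCP at [0.226, -0.583, 0.231] pointing down, gripper open.
Joint ranges: [-176.47, 176.47], [-13.61, 117.27], [-81.72, 77.17], [0.22, 143.17], [-87.28, 267.28], [10, 112.55], [-165.47, 165.47]. Speed limits (degrees/s): [136.94, 136.94, 180, 180, 180, 180, 180].

INTERFACE

Orientations are given as [roll, pitch, yaw] about the fixed x, y, z axes, in that order (R = Rz(yaw) Ry(pitch) Rx(roll)).
In Python, from workcell import ctrl gives the robot as it stands. Calls block until the motion is done:
- ctrl.move_ptp(position, orientation): joint-space move of the TCP to a pose.
- ctrl.move_straight(position, rot=None, speed=0.15): straight line of the TCP; rot=None keeps the orientation; speed is the mean speed in m/s.
- ctrl.movej(angles): joint-space move.
- ctrl.release() and ctrl.clamp(f_grip=None): open the fingers fully, or close them until they stop; f_grip is the grip in N (None keeps the last).
- ctrl.pause(seconds).
- ctrl.solve_ik(position, orientation): joint angles nearest the present ones, or None.
- ctrl.state(): the state.
- ctrl.get_image(name): name is "side" or "top"; returns (picture, depth): 420x560x3 uint8, blue, green, red; 420x560 float32, m along the optical axis (not along the pixel's ray), 0 where there is no reading.
- ctrl.camera_model(name): a dict with "K" (3x3 intrinsics, pixels), "camera_from_world" (4x4, takes a point from world to camera coordinates). Camera axes: x right, y down, z forward; pixel columns grow to the right and rows downward; lengths in m; the calibration is good to about 2 mm. A picture is of the moment at which its call begins. camera_model takes no time and is no camera call.
A pose or a line that the arm cannot do raises ctrl.MotionError and nothing moves.
- ctrl.hand_in(): hands the job in; it is judged then, once.
The state is a dict: "time": time; "joints": joint angles; "joint_velocities": joint speeds; "tau": joint torques, N m; "tool_pos": TCP position; "ee_rot": TCP orientation; "force": force on the tool from outside, world axes, zero at the start; "wrist_torque": the same for the moment, N m; "gripper_width": finger opening in m; "finger_force": force on a finger pad.
Only numpy, scipy, OpenCV 4.12 (cv2) and the standard library are available. Lean on these libraries where they do the work, as an engineer would, in place of code of your own. Each camera call takes 0.05 s, during which the arm holds its last target. There are 200 camera calls.

## Working session

There is one attempt and no reset: what is moved stays moved. The work goes in short steps, each a Python script; the robot and the scene stay as the last script left them, time stands still between calls to the robot, and variables do not carry over. Pictures are saved under pics/ and viewed, at most 14 in all, crops included, and the job is handed in when it is done.

```bash
mkdir -p pics; ls; python3 - <<'E'
from workcell import ctrl
import cv2,numpy as np
for n in("top","side"):
    im,d=ctrl.get_image(n); cv2.imwrite(f"pics/{n}0.png",im); np.savez(f"{n}0.npz",im=im,d=d)
    m=ctrl.camera_model(n); print(n,m["K"],m["camera_from_world"])
print(ctrl.state())
E
```

```text
pics
top [[439.53816789   0.         282.39455618]
 [  0.         439.53816789 207.34700649]
 [  0.           0.           1.        ]] [[-3.66870019e-02 -9.99326800e-01 -1.00289454e-04  7.38428187e-02]
 [-9.78663631e-01  3.59487237e-02 -2.02299743e-01  5.44269993e-01]
 [ 2.02167160e-01 -7.32362143e-03 -9.79323646e-01  1.08444840e+00]
 [ 0.00000000e+00  0.00000000e+00  0.00000000e+00  1.00000000e+00]]
side [[483.6420832    0.         277.36251898]
 [  0.         483.6420832  207.46396084]
 [  0.           0.           1.        ]] [[-0.99536026 -0.09541726  0.01238955  0.55706752]
 [-0.08011764  0.75059548 -0.65588687  0.06089994]
 [ 0.05328339 -0.65383635 -0.75475752  1.18528377]
 [ 0.          0.          0.          1.        ]]
{'time': 0.1, 'joints': array([ 74.85792366,  29.12386091, -13.60992425,  86.00199065,
         7.20196022,  65.82681981,  -8.86815879]), 'joint_velocities': array([ 0.14299857, -0.08076335, -0.01577966, -0.02485237, -0.03036956,
        0.08418263,  0.01167701]), 'tau': array([-5.12017592e-03, -6.21832681e+01, -2.19388783e+00, -2.50200230e+01,
        1.26818282e-02,  7.89060752e-03, -1.36330345e-05]), 'tool_pos': array([ 0.22565745, -0.58236731,  0.23048876]), 'ee_rot': array([-1.79906112e+02,  9.21832660e-04,  2.11888596e+01]), 'force': array([-0.79073689,  0.8064796 ,  0.44212346]), 'wrist_torque': array([0.01831006, 0.03422638, 0.02110148]), 'finger_force': 0.0, 'gripper_width': 0.08545129924992288}
```

View pics/top0.png

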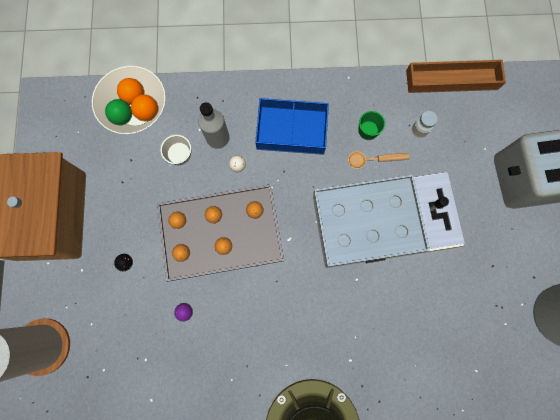

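View pics/side0.png

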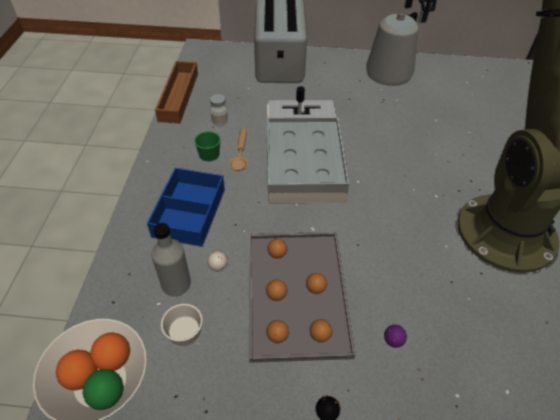

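Top view: five golden-brown balls are on the tray at (177,220), (213,215), (255,210), (181,253) and (223,246). The look-alikes are off the tray: white (237,163), black (123,262) and purple (183,312). The fruit in the bowl is not meant either. The warmer's knob is at about (442,201) and the hollows run from (338,210) to (402,231). I'll measure and make a crop next.

```bash
cat > h.py <<'E'
import cv2,numpy as np
from workcell import ctrl
M={n:ctrl.camera_model(n) for n in("top","side")}
def ray(n,p):
    T=np.array(M[n]["camera_from_world"]);R=T[:3,:3];K=np.array(M[n]["K"])
    d=R.T@np.linalg.solve(K,[p[0],p[1],1.]);return -R.T@T[:3,3],d/np.linalg.norm(d)
def plane(n,p,z):
    c,d=ray(n,p);return c+d*(z-c[2])/d[2]
def proj(n,X):
    T=np.array(M[n]["camera_from_world"]);q=np.array(M[n]["K"])@(T[:3,:3]@X+T[:3,3]);return q[:2]/q[2]
def tri(a,b):
    c1,d1=ray("top",a);c2,d2=ray("side",b)
    s=np.linalg.lstsq(np.c_[d1,-d2],c2-c1,rcond=None)[0]
    p,q=c1+d1*s[0],c2+d2*s[1];return (p+q)/2,np.linalg.norm(p-q)
def orange(im,n,lo=60,hi=900):
    h=cv2.cvtColor(im,cv2.COLOR_BGR2HSV);m=cv2.inRange(h,(5,130,70),(22,255,255))
    m=cv2.morphologyEx(m,cv2.MORPH_OPEN,np.ones((3,3)))
    out=[]
    for c in cv2.findContours(m,cv2.RETR_EXTERNAL,cv2.CHAIN_APPROX_NONE)[0]:
        a=cv2.contourArea(c);(x,y),r=cv2.minEnclosingCircle(c)
        if lo<a<hi and a>.6*np.pi*r*r: out.append((x,y,r))
    return out
def balls(ims=None):
    """triangulated golden balls"""
    ims=ims or {n:ctrl.get_image(n)[0] for n in("top","side")}
    A,B=orange(ims["top"],"top"),orange(ims["side"],"side");res=[]
    for a in A:
        best=min(((*tri(a[:2],b[:2]),b) for b in B),key=lambda t:t[1],default=None)
        c=[t for t in ((*tri(a[:2],b[:2]),b) for b in B) if t[1]<.008 and .015<t[0][2]<.3]
        for t in c: res.append((np.round(t[0],4),round(t[1],4),np.round(a,1),np.round(t[2],1)))
    return res
E
python3 - <<'E'
from h import *
ims={n:np.load(f"{n}0.npz")["im"] for n in("top","side")}
for b in balls(ims): print(*b)
box={"top":(308,165,165,110),"side":(255,80,100,130)}
outs=[]
for n,(x,y,w,h) in box.items():
    c=cv2.resize(ims[n][y:y+h,x:x+w],None,fx=4,fy=4,interpolation=cv2.INTER_CUBIC)
    g=cv2.cvtColor(c,cv2.COLOR_BGR2GRAY)
    t=cv2.adaptiveThreshold(cv2.GaussianBlur(g,(5,5),0),255,0,1,41,4)
    print(n)
    for k in cv2.findContours(t,cv2.RETR_CCOMP,cv2.CHAIN_APPROX_NONE)[0]:
        if len(k)<30: continue
        (ex,ey),(a,b),_=cv2.fitEllipse(k)
        if 30<b<75 and a>.5*b: print(" ell",np.round([(ex+.5)/4-.5+x,(ey+.5)/4-.5+y,a/4,b/4],1), len(k)); cv2.circle(c,(int(ex),int(ey)),2,(0,0,255),-1)
    k=cv2.inRange(ims[n][y:y+h,x:x+w],(0,0,0),(45,45,45))
    nn,l,s,ce=cv2.connectedComponentsWithStats(k)
    for i in range(1,nn):
        if s[i][4]>15: print(" dark",s[i][:4]+[x,y,0,0],s[i][4],ce[i]+[x,y])
    outs.append(c)
H=max(o.shape[0] for o in outs)
pic=np.hstack([cv2.copyMakeBorder(o,0,H-o.shape[0],0,0,0) for o in outs])
pic=cv2.resize(pic,None,fx=.74,fy=.74,interpolation=cv2.INTER_AREA);cv2.imwrite("pics/c1.png",pic);print(pic.shape)
E
```

```text
[0.4422 0.3229 0.0316] 0.0007 [180.3 252.2   8.6] [320.5 330.2  10.9]
[0.4555 0.2119 0.0317] 0.0002 [223.  245.6   8.4] [316.1 282.6   9.9]
[0.5287 0.3331 0.0301] 0.0002 [176.8 219.8   8.5] [277.  331.1  10.9]
[0.5399 0.2381 0.0318] 0.0002 [212.7 214.1   8.3] [276.1 289.5  10. ]
[0.5483 0.1286 0.0322] 0.0002 [254.1 209.5   8.3] [277.2 247.9   9.4]
top
 ell [343.8 239.9  13.5  14.1] 165
 ell [343.4 240.   10.2  11.6] 127
 ell [372.5 235.6  13.4  14.2] 163
 ell [372.2 235.6   9.9  11.6] 127
 ell [401.3 231.   13.3  14.2] 160
 ell [400.9 231.1   9.9  11.5] 129
 ell [338.1 209.6  13.3  14. ] 160
 ell [337.9 209.8  10.1  11.3] 125
 ell [366.5 205.3  12.8  13.8] 157
 ell [366.2 205.5   9.7  11.1] 124
 ell [394.9 201.   12.2  12.9] 275
 dark [429 189  19  19] 164 [439.3597561  200.14634146]
 dark [431 210  19  20] 137 [441.23357664 217.86131387]
side
 ell [322.5 171.5   7.3  13.6] 136
 dark [297  87   7  16] 99 [299.96969697  94.01010101]
 dark [294 107   4   7] 23 [295.52173913 110.13043478]
 dark [304 107   5   7] 26 [306.46153846 110.46153846]
(385, 784, 3)
```

View pics/c1.png

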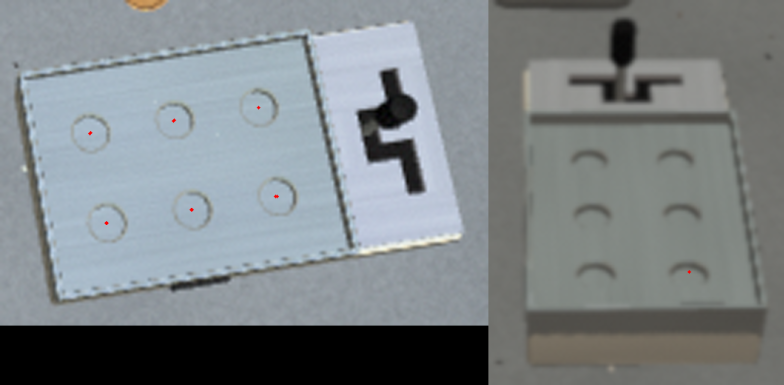

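The crop shows all six hollows marked, and the knob near (443,200) in the top view with its stem in the middle slot. The side view agrees. The ball heights come out at 31 mm against about 29 expected, so the rays are good. Next I'll fit the warmer's pose and check the knob.

```bash
cat >> h.py <<'E'
HN=np.array([[-40,-25],[-40,50],[-40,125],[40,-25],[40,50],[40,125]])/1000
HP=[(401.3,231),(372.5,235.6),(343.8,239.9),(394.9,201),(366.5,205.3),(338.1,209.6)]
def fit(z=.06):
    P=np.array([plane("top",p,z)[:2] for p in HP]);a,b=HN.mean(0),P.mean(0)
    U,S,V=np.linalg.svd((HN-a).T@(P-b));R=(U@np.diag([1,np.linalg.det(U@V)])@V).T
    return R,b-R@a,P
R,t,_=fit()
YAW=np.degrees(np.arctan2(R[1,0],R[0,0]))
W=lambda x,y,z:np.r_[R@[x,y]+t,z]
E
python3 - <<'E'
from h import *
P=fit()[2]
print("yaw",YAW,"org",t,"resid mm",np.round(1000*(P-(HN@R.T+t)),1).tolist())
print("spacing",np.linalg.norm(P[0]-P[2]),np.linalg.norm(P[:3].mean(0)-P[3:].mean(0)))
print("hollow2 tri",tri(HP[2],(322.5,171.5)), W(-.04,.125,.06))
ims={n:np.load(f"{n}0.npz")["im"] for n in M}
for s in(.032,.04,.048,.056,.064):
    print(s,"top knob top",proj("top",W(-.048+s,-.116,.144)),"side knob ctr",proj("side",W(-.048+s,-.116,.123)))
# knob measured: side dark blob column, top: tall dark blob
n="top";x,y,w,h=425,183,30,40
g=cv2.cvtColor(ims[n][y:y+h,x:x+w],cv2.COLOR_BGR2GRAY);g=cv2.resize(g,None,fx=18,fy=14,interpolation=cv2.INTER_CUBIC)
cv2.imwrite("pics/knob.png",cv2.convertScaleAbs(g,alpha=1.8,beta=20))
for k in(tri((442,200.5),(300,94)),):print("knob tri",k)
for i in range(6): print(i,W(*HN[i],.06))
for o in range(-90,91,30):
    q=ctrl.solve_ik(W(0,-.116,.105),[180,0,YAW+o]);print(o,None if q is None else np.round(q))
E
```

```text
yaw 6.714145645028813 org [ 0.50943299 -0.21818302] resid mm [[0.3, 0.2], [-0.1, 0.2], [0.4, -0.5], [-0.3, 0.2], [-0.2, 0.1], [-0.0, -0.2]]
spacing 0.1493293615169797 0.07966892675587864
hollow2 tri (array([ 0.45498078, -0.09869919,  0.06336779]), np.float64(8.772550887493776e-05)) [ 0.45509283 -0.09871693  0.06      ]
0.032 top knob top [446.00817257 210.19852499] side knob ctr [308.37112428  94.726703  ]
0.04 top knob top [445.24566224 206.95332551] side knob ctr [305.48569701  94.73452083]
0.048 top knob top [444.48547135 203.71799738] side knob ctr [302.59945817  94.74234085]
0.056 top knob top [443.72758932 200.49249563] side knob ctr [299.71240742  94.75016307]
0.064 top knob top [442.97200565 197.27677557] side knob ctr [296.82454442  94.75798749]
knob tri (array([ 0.53266718, -0.33506359,  0.12457903]), np.float64(0.004898999367529244))
0 [ 0.47263022 -0.2476882   0.06      ]
1 [ 0.46386152 -0.17320257  0.06      ]
2 [ 0.45509283 -0.09871693  0.06      ]
3 [ 0.55208156 -0.23833493  0.06      ]
4 [ 0.54331287 -0.16384929  0.06      ]
5 [ 0.53454417 -0.08936365  0.06      ]
-90 [  24.   36.   11.   96.   -8.   49. -135.]
-60 [  28.   35.    3.   96.   -3.   49. -111.]
-30 [ 33.  35.  -4.  96.   3.  49. -86.]
0 [ 37.  35. -11.  96.   9.  49. -61.]
30 [ 41.  36. -18.  96.  14.  50. -36.]
60 [ 45.  37. -24.  96.  18.  51. -10.]
90 [ 49.  38. -30.  96.  23.  53.  16.]
```

View pics/knob.png

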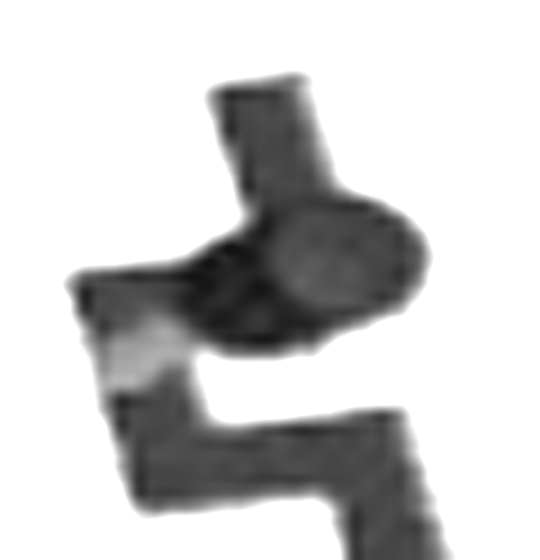

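The warmer fit holds: residuals are under 0.6 mm, spacing is 149.3 by 79.7 mm, and hollow2 triangulates to z = 63 mm. In the crop the knob's top disc is at (443.7,200.5), which puts the lever at along ≈ 56 mm in the middle slot, and the side view agrees. I'll move the lever to off now.

```bash
cat >> h.py <<'E'
LY=YAW+90
def lev(a,c,z=.106): return W(-.048+a/1000,-.144+c/1000,z)
def drive(path,off=(0,0),speed=.04):
    f0=ctrl.state()["force"]
    for a,c in path:
        ctrl.move_straight(lev(a+off[0],c+off[1]),speed=speed)
        s=ctrl.state();f=s["force"]-f0;x=R.T@(s["tool_pos"][:2]-t)*1000+[48,144]
        print((a,c),"at",x.round(1),"F warmer xy",(R.T@f[:2]).round(1),f[2].round(1),"w",round(s["gripper_width"],4),"t",round(s["time"],1))
        if np.linalg.norm(f[:2])>12: print("STOP force");return False
    return True
E
python3 - <<'E'
from h import *
ctrl.move_ptp(lev(55.5,28,.24),[180,0,LY])
ctrl.move_straight(lev(55.5,28),speed=.12)
f=ctrl.state()["force"];ctrl.clamp(25);s=ctrl.state()
print("grip",s["gripper_width"],s["force"]-f,s["time"])
drive([(44,28),(32,28),(32,20),(32,10),(32,0),(16,0),(0.3,0)])
E
```

```text
grip 0.023611519262381225 [0.47167003 0.3000293  2.67624898] 3.4167
(44, 28) at [43.3 27.9] F warmer xy [-0.5  0.3] 2.8 w 0.0234 t 3.9
(32, 28) at [31.9 27.9] F warmer xy [1.3 0. ] 2.7 w 0.0234 t 4.3
(32, 20) at [32.  19.4] F warmer xy [ 0.9 -1.2] 2.3 w 0.0237 t 4.7
(32, 10) at [32.   9.4] F warmer xy [ 1.2 -1.9] 3.2 w 0.0235 t 5.0
(32, 0) at [31.9 -0.7] F warmer xy [ 1.8 -1.6] 3.2 w 0.0233 t 5.5
(16, 0) at [15.1 -0.3] F warmer xy [-0.2 -0.5] 5.0 w 0.0232 t 6.0
(0.3, 0) at [ 0.  -0.3] F warmer xy [ 1.  -1.2] 4.1 w 0.0233 t 6.5
```

The lever reached off with forces under 2 N. Next I'll let go and move the first ball.

```bash
cat >> h.py <<'E'
def bestyaw(c,others):
    def score(y):
        u=np.array([-np.sin(np.radians(y)),np.cos(np.radians(y))])
        return min([.2]+[np.linalg.norm(c[:2]+s*d*u-o[:2]) for s in(-1,1) for d in(.04,.057) for o in others])
    return max([YAW+45+k for k in(0,-20,20,-40,40,-60,60,-90)],key=lambda y:min(score(y),.055))
def pick(c,others,zt=.011):
    y=bestyaw(c,others);p=lambda z:np.r_[c[:2],z]
    ctrl.move_ptp(p(zt+.09),[180,0,y]);ctrl.move_straight(p(zt),speed=.12);ctrl.clamp(40)
    ctrl.move_straight(p(zt+.15),speed=.25);s=ctrl.state();print("pick",c,"yaw",round(y),"w",round(s["gripper_width"],4),"t",round(s["time"],1))
    return s["gripper_width"]>.038
def place(i):
    p=lambda z:W(*HN[i],z)
    ctrl.move_ptp(p(.16),[180,0,YAW+45]);
    if ctrl.state()["gripper_width"]<.038: print("LOST before place");return False
    ctrl.move_straight(p(.06),speed=.1);s=ctrl.state();print("place",i,"w",round(s["gripper_width"],4),"Fz",s["force"][2].round(1))
    ctrl.release();ctrl.move_straight(p(.17),speed=.2);return True
def split(bs):
    on=[];pl=[]
    for b in bs:
        l=R.T@(b[0][:2]-t)
        (pl if abs(l[0])<.1 and abs(l[1])<.18 else on).append(b)
    return on,pl
def one(i):
    on,pl=split(balls());
    for b in on: print(" out",b[0],b[1])
    for b in pl:
        d=np.linalg.norm(HN-R.T@(b[0][:2]-t),axis=1);print(" plate",b[0],"hollow",d.argmin(),d.min().round(4))
    on=[b[0] for b in on if b[0][2]<.045 and b[0][1]>-.05 and b[0][0]<.66]
    if not on: print("none");return False
    k=min(range(len(on)),key=lambda j:on[j][1])
    return pick(on[k],[o for j,o in enumerate(on) if j!=k]) and place(i)
E
python3 - <<'E'
from h import *
ctrl.release();p=ctrl.state()["tool_pos"];ctrl.move_straight(p+[0,0,.12],speed=.2)
ctrl.move_ptp([.35,.0,.3],[180,0,YAW+45])
print(one(2))
ctrl.move_ptp([.35,-.05,.3],[180,0,YAW+45])
a=[ctrl.get_image(n)[0] for n in("top","side")]
cv2.imwrite("pics/p1.png",cv2.resize(np.vstack([a[0][150:300,100:480],a[1][60:370,180:560]]),None,fx=1.25,fy=1.25));print(ctrl.state()["time"])
E
```

```text
out [0.4422 0.3229 0.0316] 0.0007
 out [0.4555 0.2121 0.0316] 0.0002
 out [0.5287 0.3331 0.0301] 0.0002
 out [0.5398 0.2382 0.0316] 0.0005
 out [0.5483 0.1286 0.0322] 0.0002
pick [0.5483 0.1286 0.0322] yaw 52 w 0.0441 t 12.8
place 2 w 0.0442 Fz 5.3
True
16.925
```

View pics/p1.png

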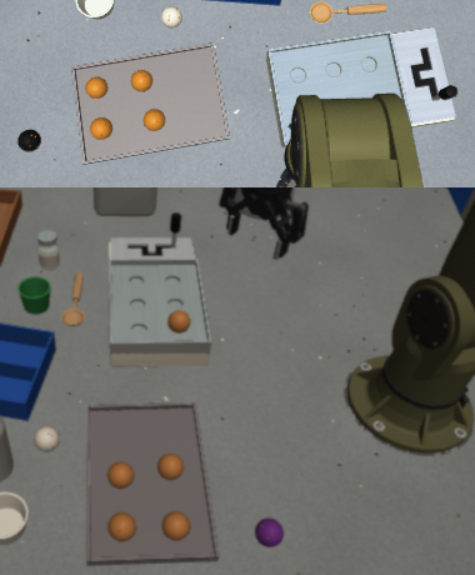

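The first ball sits in hollow2 (side view) and the knob is at off. Four balls remain on the tray. I'll carry on with the rest.

```bash
python3 - <<'E'
from h import *
for i in(5,1,4,0):
    ctrl.move_ptp([.36,.04,.3],[180,0,YAW+45])
    if not one(i): print("STOP");break
ctrl.move_ptp([.3,.3,.3],[180,0,YAW+45])
for b in balls(): print(*b)
a=[ctrl.get_image(n)[0] for n in("top","side")]
cv2.imwrite("pics/p2.png",cv2.resize(np.vstack([a[0][150:300,100:480],a[1][60:370,180:560]]),None,fx=1.25,fy=1.25));print(ctrl.state()["time"])
E
```

```text
out [0.4422 0.3229 0.0316] 0.0007
 out [0.4556 0.212  0.0308] 0.0002
 out [0.5287 0.3331 0.0301] 0.0002
 out [0.5399 0.2381 0.0318] 0.0002
 plate [ 0.4561 -0.1003  0.0783] hollow 2 0.0019
pick [0.4556 0.212  0.0308] yaw 52 w 0.0441 t 20.7
place 5 w 0.0438 Fz 4.8
 out [0.4422 0.3229 0.0316] 0.0007
 out [0.5287 0.3331 0.0301] 0.0002
 out [0.5399 0.2381 0.0318] 0.0002
 plate [ 0.4563 -0.1005  0.0783] hollow 2 0.0022
 plate [ 0.5349 -0.0895  0.0797] hollow 5 0.0004
pick [0.5399 0.2381 0.0318] yaw 52 w 0.0439 t 28.7
place 1 w 0.044 Fz 5.3
 out [0.4422 0.3229 0.0316] 0.0007
 out [0.5287 0.3331 0.0301] 0.0002
 plate [ 0.4643 -0.1733  0.0797] hollow 1 0.0004
 plate [ 0.5349 -0.0894  0.0798] hollow 5 0.0004
pick [0.4422 0.3229 0.0316] yaw 52 w 0.0445 t 37.2
place 4 w 0.0441 Fz 3.0
 out [0.5287 0.3331 0.0301] 0.0002
 plate [ 0.4643 -0.1733  0.0797] hollow 1 0.0004
 plate [ 0.5349 -0.0895  0.0797] hollow 5 0.0004
 plate [ 0.5437 -0.164   0.0793] hollow 4 0.0004
pick [0.5287 0.3331 0.0301] yaw 52 w 0.0439 t 46.1
place 0 w 0.0438 Fz 3.8
[ 0.4554 -0.0989  0.0797] 0.0 [344.8 238.9   8.8] [322.9 166.8   8.1]
[ 0.4643 -0.1732  0.0802] 0.0005 [374.2 234.2   8.7] [320.5 146.6   7.8]
[ 0.473  -0.2473  0.0815] 0.0008 [403.5 229.5   8.9] [318.4 127.8   7.7]
[ 0.5349 -0.0894  0.0799] 0.0 [339.  207.9   8.5] [291.  167.    8.1]
[ 0.5442 -0.1641  0.0789] 0.0008 [368.  203.5   8.7] [289.5 147.    7.8]
52.8917
```

View pics/p2.png

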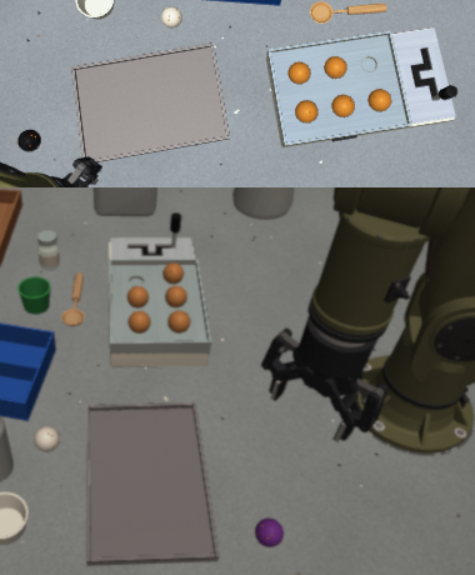

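All five balls are seated in hollows 0, 1, 2, 4 and 5, each within 1 mm. The tray is empty and the lever is at off. I'll work the lever forward now.

```bash
python3 - <<'E'
from h import *
ctrl.move_ptp(lev(0,0,.24),[180,0,LY]);ctrl.move_straight(lev(0,0),speed=.12);ctrl.clamp(25)
ok=drive([(12,0),(24,0),(32,0),(32,10),(32,20),(32,28),(40,28),(48,28)])
if ok:
    t0=ctrl.state()["time"];ctrl.pause(2.1)
    ok=drive([(56,28),(64,28),(64,20),(64,10),(64,0),(80,0),(95.7,0)])
if ok:
    ctrl.release();ctrl.move_straight(ctrl.state()["tool_pos"]+[0,0,.13],speed=.2)
    ctrl.move_ptp([.3,.3,.3],[180,0,YAW+45]);ctrl.pause(.5)
    for b in balls(): print(*b)
    a=[ctrl.get_image(n)[0] for n in("top","side")]
    cv2.imwrite("pics/p3.png",cv2.resize(np.vstack([a[0][150:280,300:480],a[1][70:220,220:400]]),None,fx=2.1,fy=2.1));print(ctrl.state()["time"])
    print(proj("top",lev(96,0,.144)),proj("side",lev(96,0,.123)))
    for n,im,(x,y,w,h) in(("top",a[0],(425,170,40,50)),("side",a[1],(270,80,50,30))):
        k=cv2.inRange(im[y:y+h,x:x+w],(0,0,0),(45,45,45));_,_,s,ce=cv2.connectedComponentsWithStats(k)
        for q,c in zip(s[1:],ce[1:]):
            if q[4]>15: print(n,q[:4]+[x,y,0,0],c+[x,y])
E
```

```text
(12, 0) at [13.  0.] F warmer xy [-0.8 -0.7] -0.6 w 0.0233 t 57.6
(24, 0) at [24.5 -0. ] F warmer xy [-0.8 -0.8] 2.4 w 0.0231 t 58.1
(32, 0) at [32.3  0. ] F warmer xy [ 0.2 -1.3] 2.8 w 0.0232 t 58.5
(32, 10) at [32.  10.4] F warmer xy [-0.1  0.9] 2.9 w 0.0235 t 58.9
(32, 20) at [32.  20.1] F warmer xy [-0.2  0.6] 3.8 w 0.0234 t 59.2
(32, 28) at [32.  28.2] F warmer xy [-0.3 -0.4] 3.6 w 0.0233 t 59.6
(40, 28) at [40.2 27.9] F warmer xy [ 0.4 -0.5] 3.5 w 0.0236 t 60.0
(48, 28) at [48.2 27.8] F warmer xy [ 0.1 -0.8] 4.7 w 0.0235 t 60.3
(56, 28) at [56.2 27.8] F warmer xy [ 0.8 -0.4] 0.3 w 0.0232 t 62.8
(64, 28) at [64.2 27.8] F warmer xy [ 1.1 -0.7] 1.0 w 0.0231 t 63.1
(64, 20) at [64.1 19.2] F warmer xy [ 0.1 -1.3] 0.1 w 0.023 t 63.5
(64, 10) at [64.1  9.2] F warmer xy [-0.2 -1.1] 1.0 w 0.0235 t 63.9
(64, 0) at [64.1 -0.8] F warmer xy [ 0.1 -1.2] 0.8 w 0.023 t 64.2
(80, 0) at [80.2 -0.6] F warmer xy [ 0.1 -0.9] 1.2 w 0.0235 t 64.8
(95.7, 0) at [95.9 -0.6] F warmer xy [-0.  -1.1] 1.3 w 0.0234 t 65.3
[ 0.4556 -0.099   0.0794] 0.0004 [344.8 238.9   8.8] [322.7 166.8   8.1]
[ 0.4643 -0.1732  0.0802] 0.0005 [374.2 234.2   8.7] [320.5 146.6   7.8]
[ 0.473  -0.2473  0.0815] 0.0008 [403.5 229.5   8.9] [318.4 127.8   7.7]
[ 0.5349 -0.0895  0.0797] 0.0001 [339.  207.9   8.6] [291.  167.    8.1]
[ 0.5437 -0.164   0.0793] 0.0 [368.  203.5   8.7] [289.8 147.    7.7]
69.9917
[451.29501595 182.7898196 ] [284.94205465  88.77436407]
top [443 180  13  12] [449.12745098 185.47058824]
top [429 195  19  25] [437.66666667 208.5       ]
side [283  80   7  16] [285.98019802  87.72277228]
```

View pics/p3.png

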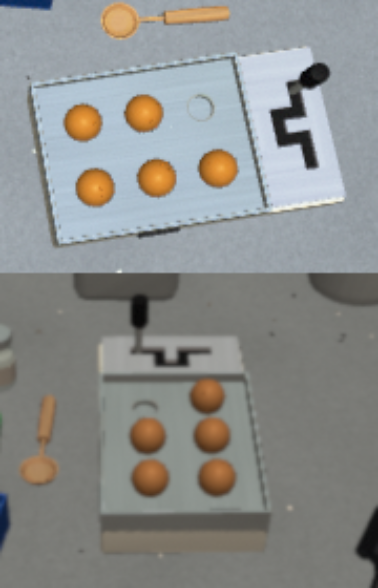

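The balls are still seated. The knob shows at the far end, at side column 286.0 against 284.9 predicted for 96 mm, so I'll check that at sub-pixel level before handing in.

```bash
python3 - <<'E'
from h import *
im0=np.load("side0.npz")["im"];im1=ctrl.get_image("side")[0]
def col(im,x0,r0):
    g=cv2.cvtColor(im,cv2.COLOR_BGR2GRAY)[r0:r0+8,x0:x0+20].astype(float);bg=np.median(g)
    w=np.clip(bg-20-g,0,None);return (w*np.arange(x0,x0+20)).sum()/w.sum()
c0,c1=col(im0,290,90),col(im1,276,84)
f=lambda a,c:proj("side",lev(a,c,.123))[0]
print(c0,c1,"along0",np.interp(-c0,[-f(30,28),-f(70,28)],[30,70]),"along1",np.interp(-c1,[-f(80,0),-f(100,0)],[80,100]))
E
```

```text
299.9345298281092 285.88777180266544 along0 55.3780572881099 along1 93.34593574111925
```

```bash
cat > chk.py <<'E'
from h import *
f=lambda a,c:proj("side",lev(a,c,.123))[0]
def seen():
    im=ctrl.get_image("side")[0];x0,r0=276,84
    g=cv2.cvtColor(im,cv2.COLOR_BGR2GRAY)[r0:r0+8,x0:x0+20].astype(float);w=np.clip(np.median(g)-20-g,0,None)
    c=(w*np.arange(x0,x0+20)).sum()/w.sum();return np.interp(-c,[-f(80,0),-f(100,0)],[80,100]).round(2)
E
python3 - <<'E'
from chk import *
ctrl.move_ptp(lev(94.5,0,.24),[180,0,LY]);ctrl.move_straight(lev(94.5,-.5),speed=.12)
f0=ctrl.state()["force"];ctrl.clamp(25)
s=ctrl.state();print("grip",R.T@(s["force"]-f0)[:2],s["gripper_width"])
f0=s["force"]
for a in(95,95.7,96.3,96.9,97.5,98.1):
    ctrl.move_straight(lev(a,-.5),speed=.02);s=ctrl.state();F=R.T@(s["force"]-f0)[:2]
    x=R.T@(s["tool_pos"][:2]-t)*1000+[48,144];print(a,x.round(1),F.round(1))
    if F[0]<-4 or F[0]>4: break
ctrl.release();print("tool",(R.T@(ctrl.state()["tool_pos"][:2]-t)*1000+[48,144]).round(1))
ctrl.move_straight(ctrl.state()["tool_pos"]+[0,0,.13],speed=.2)
ctrl.move_ptp([.3,.3,.3],[180,0,YAW+45]);ctrl.pause(.5)
print("seen",seen());[print(b[0]) for b in balls()]
E
```

```text
grip [-0.84288696 -0.65828695] 0.023147589660712016
95 [95.  -0.5] [-1.3  2.3]
95.7 [95.9 -0.5] [-1.   1.8]
96.3 [96.5 -0.5] [-1.   1.7]
96.9 [97.1 -0.5] [-1.3  0.3]
97.5 [97.7 -0.5] [-1.   1.4]
98.1 [98.3 -0.5] [-0.3  1.6]
tool [98.1 -0.5]
seen 95.62
[ 0.4554 -0.0989  0.0797]
[ 0.4643 -0.1732  0.0802]
[ 0.473  -0.2473  0.0815]
[ 0.5349 -0.0895  0.0797]
[ 0.5437 -0.164   0.0793]
```

The lever moved freely to a seen position of 95.6 mm with no wall contact. All five balls are still seated, so I'm handing in.

```bash
python3 -c "
from workcell import ctrl
print(ctrl.hand_in(), ctrl.state()['time'])"
```

```text
the job is handed in; nothing more can be done
the job is handed in; nothing more can be done
```

The job is handed in: all five rice balls are seated in hollows 0, 1, 2, 4 and 5, and the lever went from off through about 2 s of preheat in the middle slot to the far end (seen at about 95.6 of 96 mm), where it was released.

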